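Snap the ticket holder onto the dispensing desk's rail and butt it against the stop

TASK

Pick up the yellow ticket holder and press it straight down onto the steel rail until its sprung jaws snap under the tube and it sits fully home, square to the rail, to the right of the blue stop with about 3 cm still free between them. Then slide it along the rail and press it lightly (about 10 N, for half a second) against the stop, let go and leave it there touching the stop. Somebody has set the rail's height by hand, so work by feel: never press the holder with more than 25 N on rail or stop, do not shift the stop or push the stand with the gripper, and leave the other things on the desk alone.

Things in the scene. Friction and masses are not known exactly. Their poses are not given: they have to be found in the camera images.
- clip: yellow plastic ticket holder, loose, 70 g, standing on its two jaws on the desk at the start. Origin on the axis of its round bore (19.5 mm above the desk then; on the tube's axis when home). Own y along the bore, x across, z up; the same when turned half round. 32 mm long in y (end faces at y = +-16 mm). Crown 32 mm wide from z = +10 to +19 mm, flat on the bore's top
- clip_grip (a point): middle of the holder's grip, 36 mm above the bore's axis: an upright block 22 mm in x by 30 mm in y, from z = +19 to +53 mm over the bore's axis, ribs on its y faces, black ticket slot in its top; axes as the holder's
- clip_jaw_a (a joint): opening of one sprung jaw, rad, 0 shut. The two jaws hang from the crown down to z = -19.5 mm, outside at x = +-17 mm, 26 mm apart at the foot, 14 mm between the lips at z = -8 mm. On the tube they touch with the bore 16 to 17 mm above the tube's axis, resist with 7 to 13 N together, open to about 0.15 at the widest point (bore 8 mm above it), then shut again and pull the holder down
- clip_jaw_b (a joint): opening of the other jaw, the same. Home, both jaws read under 0.04 and the crown bears on the tube: from there the force rises steeply, some 10 N for each mm that the hand goes on
- ticket_stand: grey stand fixed to the desk, carrying a bare steel tube (the rail), 20 mm in diameter, 230 mm long, level, along the stand's y. The rail's axis is 73 to 87 mm above the desk, set by hand in slotted posts and not reported; it does not give way. Posts 14 mm thick at y = +-122 mm, 99 mm high, feet 90 mm in x. Origin on the desk under the rail's middle; y to the robot's left along the rail
- gate: blue stop: a fork clamped on the stand, two prongs 8 x 12 mm at x = +-17 mm beside the rail, up to 88 mm above the desk, small black thumbscrew at its foot towards the robot. Origin on the desk in its middle, axes as the stand's. It stands 25 to 75 mm left of the rail's middle and does not give way below 60 N
- gate_face (a point): point on the stop's right-hand face (6 mm right of its middle), 80 mm above the desk, over the rail's line; axes as the stand's. The holder's jaws touch the prongs when the holder's origin is 16 mm to the right of this point. Sliding along the rail before that takes some 2 to 6 N
- bottle_blue: small brown medicine bottle with blue cap, 31 mm across, 82 mm high, to the right of the stand; bystander, origin under its base
- bottle_yellow: small brown medicine bottle with yellow cap, 32 mm across, 80 mm high, to the right of the stand; bystander, origin under its base
- tablet_jar: white plastic jar with white cap, 49 mm across, 88 mm high, at the left; bystander, origin under its base
- stapler: blue stapler 34 x 126 x 40 mm at the left rear; bystander
- date_stamp: brown hand stamp 26 x 52 x 66 mm at the left; bystander
- pack_b: small green and white carton 40 x 78 x 35 mm at the right; bystander

How it is judged:
By the outcome, as a careful person would: the job done as asked, in the order asked, and still so for the second after the job is handed in, with the robot touching nothing.
It also fails if it takes over 54 s, if anything falls off the work surface, if the arm or the gripper's body presses on something with over 40 N, if the wrist force passes 120 N, or if a joint passes its speed limit or range.

ROBOT

A 6-joint arm with a two-finger parallel gripper is mounted at the origin on a cart in front of the work surface, level with it; the furniture and walls round the work are solid. World frame = base frame: x ahead of the robot, y to its left, z up, the work surface at z = 0. Lengths are in m, angles in rad, forces in N, time in s.
With the tool pointing down it reaches from about 0.15 to 0.775 m from the base axis. Payload 6.1 kg.
Tool frame: the origin (TCP) lies on the centre line of the jaws, within the pads' length; the fingertips stand robot.finger_overhang ahead of it and the grasp point (between the pads) lies 11 mm behind it (robot.finger_overhang is the distance from the TCP to the fingertips, in m); z points along the fingers, y is the direction in which the jaws open and shut (so a half turn about z gives the same grasp; the last joint's range is limited). The gripper opens to 85 mm and grips with 20 to 120 N. Pads are 22 mm wide; open, the fingers measure 114 mm over their backs; the gripper's body (76 mm by 85 mm) begins 54 mm behind the grasp point. The pads swing forward as they close: fully open they stand 13 mm farther back than shut.
Start: joints at [1.173, 0.126, -0.04, 1.405, 0, 1.571], TCP at [0.203, 0.484, 0.239] pointing down, gripper open.
Joint ranges: [-2.72, 2.72], [-0.95, 1.95], [-1.27, 1.35], [-1.78, 2.02], [-1.46, 1.47], [-3.14, 3.14]. Speed limits (rad/s): [2.39, 2.39, 3.01, 3.14, 3.14, 3.14].

INTERFACE

Orientations are given as a unit quaternion [w, x, y, z].
In Python, from station import robot gives the robot as it stands. The module is installed in compiled form; this text tells all that it offers.
- The arm moves only by the tool step_arm, never from a script. Its argument "motion" is a list of rows, each a list of 3 entries, a list of its own where there are three numbers: the shift along the world's x, y, z in cm, then the turn, a rotation vector about the world's x, y, z in rad, then the closure in counts, from 0 (fully open) to 255 (shut). In form: [[[x, y, z], [wx, wy, wz], gripper], ...]. A call has 1 to 10 rows; each row shifts and turns the commanded pose from where the row before left it; what a row does not reach is not made up. A row lasts 1/12 s, in which the tool goes at most 41.7 mm and 7.16 degrees, less where a joint would pass 70% of its speed; a pose out of reach is approached as far as the arm can. A call is refused whole if a number of a shift passes 4.17 or a number of a turn 0.125, either way. A call with a gripper value outside its range is refused whole. The fingers move at their own pace and stop on an object; "grip_force" is the grip in N (left out, the last holds). Time passes only in rows, so rows that do not move let the fingers close. It gives the time, the measured TCP pose, the force and the opening at its end, in the units of the state.
- robot.read_state(): the state, without advancing time (a new reading comes with each control period).
- robot.snapshot(name): name is "scene" or "side" or "wrist"; returns a dict with "image" (480x640x3 uint8, red, green, blue), "fovy" (degrees; the focal length in pixels is half the picture's height over the tangent of half this angle, whatever the lens; pixels are square), "cx", "cy" (the principal point, pixels), "camera_from_world" (4x4, takes a point from world to camera coordinates); the wrist camera has in their place "hand_eye" (4x4, takes a point from camera to tool coordinates, whose origin is the TCP and whose axes are the flange's). Camera axes: x right, y up, looking along -z (the intrinsics and any distortion apply to the point x, -y, -z); pixel columns grow to the right and rows downward; lengths in m; the calibration is good to about 2 mm. A picture is of the moment at which its call begins: read the wrist's pose just before it. There is no depth.
- robot.sign_off(): hands the job in, once; it reports no verdict.
Trained networks look in a picture, given as the dict that the camera call returned (one of the last four; its "shot" number tells which), for a name from the list of things; names that differ only in an ending like _2 or _b are one class to them, and where a whole thing is asked for, a point or a joint stands for the part that bears it (a point fixed in the world has none). Each returns a list of dicts, best first, with "p" (0 to 1); they miss things now and then, are a little off and sometimes report something else, mostly with a low value. They report only what shows in the picture. A call takes as long as a camera call.
- robot.masks_of(query, picture): "region" (480x640 bool, what is visible of it).
- robot.spot_point(query, picture): "centre" ([x, y, z] in m, in world coordinates, good to about 4 mm: a listed point, or the origin of a listed thing).
The state is a dict: "time": time; "joint_pos": joint angles; "qvel": joint speeds; "joint_torque": joint torques, N m; "tool_pos": TCP position; "orientation": TCP orientation; "force": force on the tool from outside, world axes, zero at the start; "ft_torque": the same for the moment, N m; "finger_gap": opening from 0.0 (shut) to 1.0 (fully open).
Only numpy, scipy, OpenCV 4.12 (cv2) and the standard library are available. Lean on these libraries where they do the work, as an engineer would, in place of code of your own. Each camera call takes 0.05 s, during which the arm holds its last target. There are 200 camera calls.

## Working session

There is one attempt and no reset: what is moved stays moved. The work goes in short steps, Python scripts to look and compute and a tool call to move; the robot and the scene stay as the last step left them, time stands still between calls to the robot, and variables do not carry over. Pictures are saved under pics/ and viewed, about 8 in all and at most 12, crops included, and the job is handed in when it is done.

Besides the shell and the picture viewer there is one more tool, called after "Call:" as name(argument=value, ...), one argument or row to a line, values as JSON. step_arm: Moves the arm, as the interface text tells. Its arguments: {"type":"object","properties":{"motion":{"type":"array"},"grip_force":{"type":"number"}},"required":["motion"]}

```bash
mkdir -p pics; cat > h.py <<'E'
from station import robot
import numpy as np, cv2
def shot(n,f=None):
    p=robot.snapshot(n)
    if f: cv2.imwrite('pics/'+f,cv2.cvtColor(p['image'],cv2.COLOR_RGB2BGR))
    return p
def proj(p,X):
    T=np.array(p['camera_from_world']); X=np.atleast_2d(X); c=X@T[:3,:3].T+T[:3,3]
    f=240/np.tan(np.radians(p['fovy'])/2)
    return np.c_[p['cx']+f*c[:,0]/-c[:,2], p['cy']+f*c[:,1]/c[:,2]]
E
python3 - <<'E'
from h import *
s=robot.read_state(); print({k:np.round(v,3) for k,v in s.items()},robot.finger_overhang)
for n in('scene','side'):
    p=shot(n,n+'1.png'); print(n,p.keys(),p['fovy'],p['cx'],p['cy'])
    for q in('clip','clip_grip','ticket_stand','gate','gate_face','bottle_blue','bottle_yellow','tablet_jar','stapler','date_stamp','pack_b'):
        r=robot.spot_point(q,p); print(q,[(round(a['p'],2),np.round(a['centre'],4).tolist()) for a in r[:2]])
E
```

```text
{'time': np.float64(0.0), 'joint_pos': array([ 1.173,  0.126, -0.041,  1.405, -0.   ,  1.571]), 'qvel': array([-0.002,  0.001,  0.001,  0.001,  0.   , -0.002]), 'joint_torque': array([ 0.0000e+00, -4.3591e+01,  3.5293e+01,  1.7000e-02,  0.0000e+00,
       -0.0000e+00]), 'tool_pos': array([0.203, 0.484, 0.239]), 'orientation': array([-0.   ,  0.198,  0.98 , -0.001]), 'force': array([ 0.401,  0.065, -0.393]), 'ft_torque': array([0.071, 0.011, 0.013]), 'finger_gap': np.float64(1.004)} 0.008
scene dict_keys(['image', 'fovy', 'cx', 'cy', 'camera_from_world', 'shot']) 43.30703111585499 311.93831114875366 236.72885022874323
clip [(0.7, [0.4586, -0.2517, 0.0195]), (0.64, [0.5914, -0.5259, 0.0039])]
clip_grip [(0.64, [0.458, -0.2532, 0.0533])]
ticket_stand [(0.97, [0.5991, 0.0052, -0.0025])]
gate [(0.41, [0.6394, -0.2148, 0.0047])]
gate_face [(0.66, [0.6271, -0.3202, -0.001]), (0.6, [0.606, 0.0626, 0.0775])]
bottle_blue [(0.73, [0.7359, 0.2626, 0.0008]), (0.72, [0.6402, -0.2143, 0.001])]
bottle_yellow [(0.8, [0.6264, -0.3224, 0.0021])]
tablet_jar [(0.72, [0.7, 0.3458, 0.0019])]
stapler [(0.7, [0.7386, 0.2625, 0.0004])]
date_stamp [(0.41, [0.6223, 0.2901, 0.0005])]
pack_b [(0.83, [0.5941, -0.5247, 0.0025])]
side dict_keys(['image', 'fovy', 'cx', 'cy', 'camera_from_world', 'shot']) 43.04531520208807 319.670709227158 234.63088666879642
clip [(0.9, [0.458, -0.2528, 0.0241])]
clip_grip [(0.92, [0.4588, -0.2542, 0.0554])]
ticket_stand [(0.71, [0.6017, 0.0122, -0.0021])]
gate [(0.54, [0.6095, 0.0681, -0.0007])]
gate_face [(0.61, [0.6139, 0.0662, 0.0758])]
bottle_blue [(0.93, [0.6376, -0.219, 0.0002])]
bottle_yellow [(0.84, [0.6287, -0.3172, -0.0039])]
tablet_jar [(0.55, [0.7026, 0.3462, 0.0022])]
stapler [(0.74, [0.7418, 0.2581, 0.0014])]
date_stamp [(0.5, [0.6231, 0.2917, -0.0009])]
pack_b [(0.82, [0.593, -0.52, -0.0006])]
```

View pics/scene1.png

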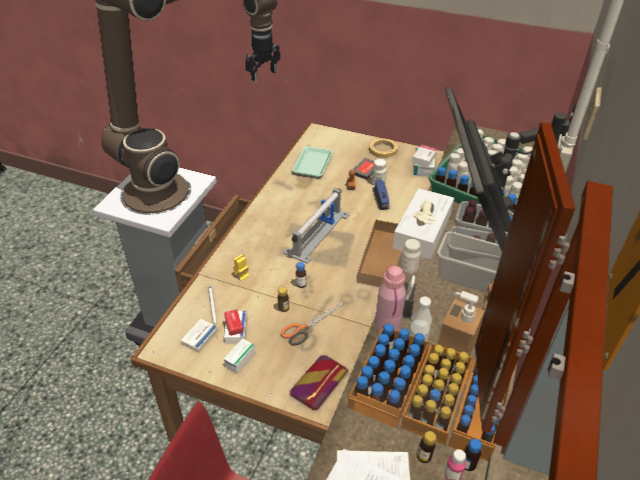

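View pics/side1.png

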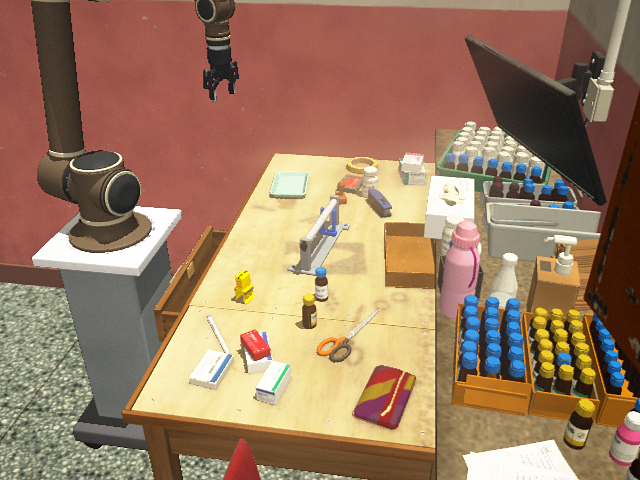

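Both views agree: the clip is at scene pixel (241,266), the stand at (318,225) with the blue stop on its left, and the bottles to its right. I'll move above the clip now and look with the wrist camera.

Call:
step_arm(
  motion=[
    [[1.2, -3.55, 0], [0, 0, 0], 0],
    [[1.2, -3.55, 0], [0, 0, 0], 0],
    [[1.2, -3.55, 0], [0, 0, 0], 0],
    [[1.2, -3.55, 0], [0, 0, 0], 0],
    [[1.2, -3.55, 0], [0, 0, 0], 0],
    [[1.2, -3.55, 0], [0, 0, 0], 0],
    [[1.2, -3.55, 0], [0, 0, 0], 0],
    [[1.2, -3.55, 0], [0, 0, 0], 0],
    [[1.2, -3.55, 0], [0, 0, 0], 0],
    [[1.2, -3.55, 0], [0, 0, 0], 0],
  ],
)

```text
time: 2.03
tool_pos: [0.3234, 0.1273, 0.2396]
orientation: [0.0, 0.197, 0.98, 0.0]
force: [0.7, 0.1, 0.2]
finger_gap: 1.001
```

Call:
step_arm(
  motion=[
    [[1.2, -3.55, 0], [0, 0, 0], 0],
    [[1.2, -3.55, 0], [0, 0, 0], 0],
    [[1.2, -3.55, 0], [0, 0, 0], 0],
    [[1.2, -3.55, 0], [0, 0, 0], 0],
    [[1.2, -3.55, 0], [0, 0, 0], 0],
    [[1.2, -3.55, 0], [0, 0, 0], 0],
    [[1.2, -3.55, 0], [0, 0, 0], 0],
    [[1.2, -3.55, 0], [0, 0, 0], 0],
    [[0.6, -1.5, 0], [0, 0, 0], 0],
    [[0, 0, 0], [0, 0, 0], 0],
  ],
)

```text
time: 2.87
tool_pos: [0.4262, -0.173, 0.2387]
orientation: [-0.0, 0.2, 0.98, -0.0]
force: [0.5, 0.9, -0.2]
finger_gap: 1.002
```

```bash
cat >> h.py <<'E'
from scipy.spatial.transform import Rotation as R
def wshot(f=None):
    s=robot.read_state(); p=shot('wrist',f)
    W=np.eye(4); w,x,y,z=s['orientation']; W[:3,:3]=R.from_quat([x,y,z,w]).as_matrix(); W[:3,3]=s['tool_pos']
    p['camera_from_world_']=np.linalg.inv(W@np.array(p['hand_eye']))
    return s,p
def onplane(p,uv,h):
    T=p.get('camera_from_world_'); T=np.array(p['camera_from_world']) if T is None else T
    f=240/np.tan(np.radians(p['fovy'])/2); uv=np.atleast_2d(np.array(uv,float))
    d=np.c_[(uv[:,0]-p['cx'])/f,-(uv[:,1]-p['cy'])/f,-np.ones(len(uv))]@T[:3,:3]
    C=-T[:3,:3].T@T[:3,3]; return C+d*((h-C[2])/d[:,2])[:,None]
def st(s): print('t %.2f'%s['time'],'pos',np.round(s['tool_pos'],4),'q',np.round(s['orientation'],3),'F',np.round(s['force'],1),'gap',round(float(s['finger_gap']),3))
E
python3 - <<'E'
from h import *
s,p=wshot('w1.png'); st(s); print(np.round(p['hand_eye'],3).tolist(),p['fovy'],p['cx'],p['cy'])
for q in('clip','clip_grip'): print(q,[(round(a['p'],2),np.round(a['centre'],4).tolist()) for a in robot.spot_point(q,p)[:2]])
E
```

```text
t 2.87 pos [ 0.4262 -0.173   0.2387] q [-0.    0.2   0.98 -0.  ] F [ 0.5  0.9 -0.2] gap 1.002
[[-0.001, 0.952, 0.305, 0.078], [1.0, 0.001, 0.0, 0.0], [0.0, 0.305, -0.952, -0.134], [0.0, 0.0, 0.0, 1.0]] 58.20786617262409 315.4636396099729 237.51370307662788
clip [(0.73, [0.461, -0.2516, 0.0183]), (0.18, [0.4562, -0.2479, 0.055])]
clip_grip [(0.79, [0.4564, -0.2502, 0.0549])]
```

View pics/w1.png

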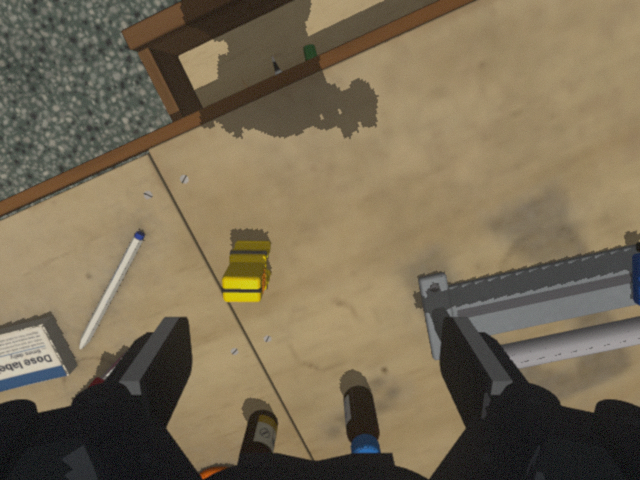

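The clip is at (245,270), with its grip top facing the lower part. The near post is at (432,310), and the rail runs right from there towards the stop at (635,280). I'll crop the clip to get its yaw.

```bash
python3 - <<'E'
from h import *
s,p=wshot()
im=cv2.cvtColor(p['image'],cv2.COLOR_RGB2BGR)
m=max(robot.masks_of('clip',p),key=lambda a:a['p'])['region']
# model check: best yaw by outline overlap of convex hull parts
T=p['camera_from_world_'];f=240/np.tan(np.radians(p['fovy'])/2)
def pj(X):
    c=X@T[:3,:3].T+T[:3,3]; return np.c_[p['cx']+f*c[:,0]/-c[:,2],p['cy']+f*c[:,1]/c[:,2]]
def box(a,b,c0,c1,z0,z1): return np.array([[x,y,z] for x in(a,b) for y in(c0,c1) for z in(z0,z1)])/1000
parts=[box(-11,11,-15,15,19,53),box(-16,16,-16,16,10,19),box(-17,-10,-16,16,-19.5,12),box(10,17,-16,16,-19.5,12)]
def mask(x,y,a):
    r=np.zeros((480,640),np.uint8); Rz=R.from_euler('z',a).as_matrix()
    for b in parts: cv2.fillConvexPoly(r,cv2.convexHull(np.round(pj(b@Rz.T+[x,y,.0195])*16).astype(np.int32)),1,shift=4)
    return r>0
from scipy.optimize import minimize
best=[]
for a in np.radians(np.arange(-90,90,10)):
    o=minimize(lambda v:-(mask(*v)&m).sum()/(mask(*v)|m).sum(),[.459,-.2517,a],method='Nelder-Mead',options=dict(initial_simplex=np.array([[.459,-.2517,a],[.463,-.2517,a],[.459,-.2477,a],[.459,-.2517,a+.15]])))
    best.append((o.fun,*o.x[:2],np.degrees(o.x[2])))
for b in sorted(best)[:5]: print(np.round(b,4))
b=min(best); c,_=cv2.findContours(mask(b[1],b[2],np.radians(b[3])).astype(np.uint8),0,1)
k=cv2.resize(im[220:320,200:300],None,fx=5,fy=5,interpolation=cv2.INTER_CUBIC)
k2=im.copy(); cv2.drawContours(k2,c,-1,(255,0,255),1); k2=cv2.resize(k2[220:320,200:300],None,fx=3,fy=3,interpolation=0)
o=np.zeros((500,800,3),np.uint8);o[:,:500]=k;o[:300,500:]=k2;cv2.imwrite('pics/clip.png',o)
# rail edges / stand
m2=robot.masks_of('ticket_stand',p);print([ (r['p'],int(r['region'].sum())) for r in m2])
E
```

```text
[ -0.9187   0.4592  -0.2487 -28.148 ]
[ -0.9184   0.459   -0.2484 -29.1692]
[ -0.9181   0.4592  -0.2487 -28.2322]
[ -0.918    0.4588  -0.2484 -28.7491]
[ -0.9178   0.4592  -0.2487 -28.1865]
[]
```

View pics/clip.png

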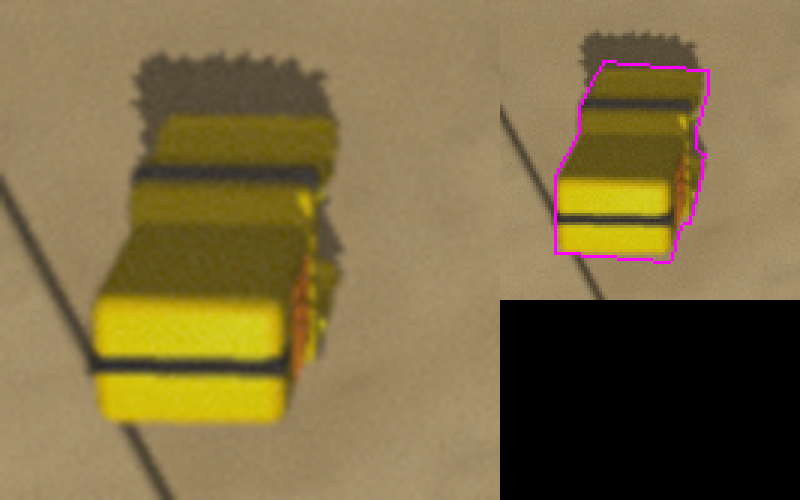

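```bash
python3 - <<'E'
from h import *
s,p=wshot(); st(s)
q=onplane(p,[(219,280),(256,280.6),(256.4,304),(220,303.8)],.0725); print(np.round(q,4), q.mean(0))
for a,b in((0,1),(3,2),(1,2),(0,3)):
    d=q[b]-q[a]; print(a,b,np.linalg.norm(d)*1000,np.degrees(np.arctan2(d[1],d[0])))
g=[max(robot.spot_point(n,p),key=lambda a:a['p'])['centre'] for n in('clip','clip_grip')];print(g)
E
```

```text
t 3.17 pos [ 0.4251 -0.169   0.2396] q [0.    0.197 0.98  0.   ] F [-0.1  0.4  0.4] gap 1.001
[[ 0.445  -0.2567  0.0725]
 [ 0.4563 -0.231   0.0725]
 [ 0.4742 -0.2391  0.0725]
 [ 0.4632 -0.2649  0.0725]] [ 0.459655   -0.24792496  0.0725    ]
0 1 28.035309571931904 66.24698347357007
3 2 28.104883830142008 66.90816049422536
1 2 19.619418475024048 -24.259320087417446
0 3 19.94442463264316 -24.445575176918744
[[0.4601, -0.2467, 0.0185], [0.4574, -0.2492, 0.054]]
```

Call:
step_arm(
  motion=[
    [[0.68, -1.58, -1], [0, 0, 0], 0],
    [[0.68, -1.58, -1], [0, 0, 0], 0],
    [[0.68, -1.58, -1], [0, 0, 0], 0],
    [[0.68, -1.58, -1], [0, 0, 0], 0],
    [[0.68, -1.58, -1], [0, 0, 0], 0],
    [[0, 0, -2.5], [0, 0, 0], 0],
    [[0, 0, -2.5], [0, 0, 0], 0],
    [[0, 0, -2.5], [0, 0, 0], 0],
    [[0, 0, -2.5], [0, 0, 0], 0],
    [[0, 0, 0], [0, 0, 0], 0],
  ],
)

```text
time: 4.15
tool_pos: [0.4566, -0.2478, 0.0839]
orientation: [-0.004, 0.198, 0.98, 0.001]
force: [-1.4, 0.1, -0.6]
finger_gap: 1.0
```

Call:
step_arm(
  motion=[
    [[0, 0, -1.5], [0, 0, 0], 0],
    [[0, 0, -1.5], [0, 0, 0], 0],
    [[0, 0, -1], [0, 0, 0], 0],
    [[0, 0, 0], [0, 0, 0], 0],
    [[0, 0, 0], [0, 0, 0], 0],
  ],
)

```text
time: 4.57
tool_pos: [0.4594, -0.2491, 0.0496]
orientation: [-0.0, 0.198, 0.98, 0.0]
force: [0.5, -0.0, 0.4]
finger_gap: 0.999
```

```bash
python3 - <<'E'
from h import *
s,p=wshot('w2.png'); st(s)
E
```

```text
t 4.57 pos [ 0.4594 -0.2491  0.0496] q [-0.     0.198  0.98   0.   ] F [ 0.5 -0.   0.4] gap 0.999
```

View pics/w2.png

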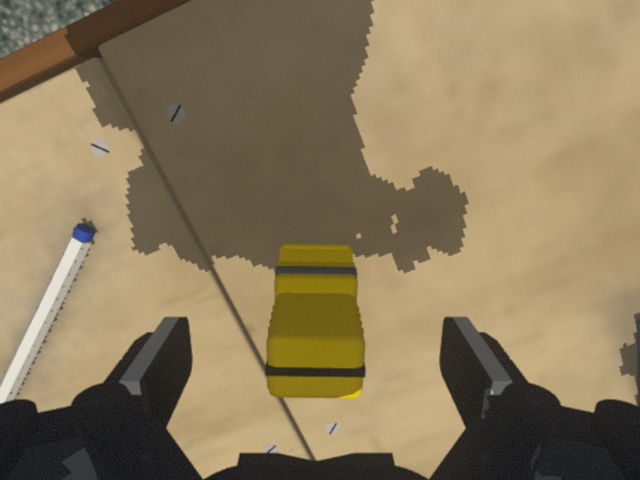

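The clip is centred between the fingers (column 316) and square to them. The slot line is at row 371.

```bash
python3 - <<'E'
from h import *
s,p=wshot()
q=onplane(p,[(267,371),(364,371),(315.5,397)],.0725); print(np.round(q,4))
w,x,y,z=s['orientation'];M=R.from_quat([x,y,z,w]).as_matrix()
print(np.round((q-s['tool_pos'])@M,4))
E
```

```text
[[ 0.4542 -0.2629  0.0725]
 [ 0.4655 -0.2358  0.0725]
 [ 0.4685 -0.253   0.0725]]
[[-0.0001 -0.0147 -0.0223]
 [-0.0001  0.0146 -0.0223]
 [-0.0095 -0.0001 -0.0223]]
```

Call:
step_arm(
  motion=[
    [[0, 0, 0], [0, 0, 0], 80],
    [[0, 0, 0], [0, 0, 0], 140],
    [[0, 0, 0], [0, 0, 0], 200],
    [[0, 0, 0], [0, 0, 0], 255],
    [[0, 0, 0], [0, 0, 0], 255],
    [[0, 0, 0], [0, 0, 0], 255],
    [[0, 0, 0], [0, 0, 0], 255],
    [[0, 0, 0], [0, 0, 0], 255],
  ],
  grip_force=50,
)

```text
time: 5.33
tool_pos: [0.4596, -0.249, 0.0496]
orientation: [0.0, 0.198, 0.98, -0.0]
force: [-0.5, 0.0, 5.4]
finger_gap: 0.346
```

Call:
step_arm(
  motion=[
    [[0, 0, 0.3], [0, 0, 0], 255],
    [[0, 0, 1.2], [0, 0, 0], 255],
    [[0, 0, 2.5], [0, 0, 0], 255],
    [[0, 0, 3], [0, 0, 0], 255],
    [[0, 0, 3], [0, 0, 0], 255],
    [[0, 0, 3], [0, 0, 0], 255],
    [[0, 0, 3], [0, 0, 0], 255],
    [[0, 0, 3], [0, 0, 0], 255],
    [[0, 0, 2], [0, 0, 0], 255],
    [[0, 0, 0], [0, 0, 0], 255],
  ],
)

```text
time: 6.17
tool_pos: [0.4606, -0.2498, 0.2639]
orientation: [0.003, 0.198, 0.98, -0.001]
force: [0.0, 0.5, -1.1]
finger_gap: 0.347
```

Call:
step_arm(
  motion=[
    [[1.1, 2.5, 0], [0, 0, 0.022], 255],
    [[1.1, 2.5, 0], [0, 0, 0.022], 255],
    [[1.1, 2.5, 0], [0, 0, 0.022], 255],
    [[1.1, 2.5, 0], [0, 0, 0.022], 255],
    [[1.1, 2.5, 0], [0, 0, 0.022], 255],
    [[1.1, 2.5, 0], [0, 0, 0.022], 255],
    [[1.1, 2.5, 0], [0, 0, 0.022], 255],
    [[1.1, 2.5, 0], [0, 0, 0.022], 255],
    [[1.1, 2.5, 0], [0, 0, 0.022], 255],
    [[1.1, 2.5, 0], [0, 0, 0.022], 255],
  ],
)

```text
time: 7.0
tool_pos: [0.5694, 0.0022, 0.2579]
orientation: [-0.001, 0.088, 0.996, -0.0]
force: [1.2, -0.0, -1.5]
finger_gap: 0.343
```

Call:
step_arm(
  motion=[
    [[0, 0, 0], [0, 0, 0], 255],
    [[0, 0, 0], [0, 0, 0], 255],
    [[0, 0, 0], [0, 0, 0], 255],
  ],
)

```text
time: 7.25
tool_pos: [0.5689, 0.0008, 0.2583]
orientation: [-0.001, 0.089, 0.996, -0.0]
force: [0.1, -1.0, -0.7]
finger_gap: 0.342
```

```bash
python3 - <<'E'
from h import *
s,p=wshot('w3.png'); st(s)
for q in('clip_grip','ticket_stand','gate','gate_face'): print(q,[(round(a['p'],2),np.round(a['centre'],4).tolist()) for a in robot.spot_point(q,p)[:2]])
E
```

```text
t 7.25 pos [0.5689 0.0008 0.2583] q [-0.001  0.089  0.996 -0.   ] F [ 0.1 -1.  -0.7] gap 0.342
clip_grip [(0.74, [0.5667, 0.0009, 0.262])]
ticket_stand [(0.84, [0.6051, 0.0107, 0.0018]), (0.49, [0.5686, 0.0006, 0.2628])]
gate [(0.56, [0.6097, 0.0711, -0.0002])]
gate_face [(0.59, [0.6076, 0.0648, 0.0805])]
```

View pics/w3.png

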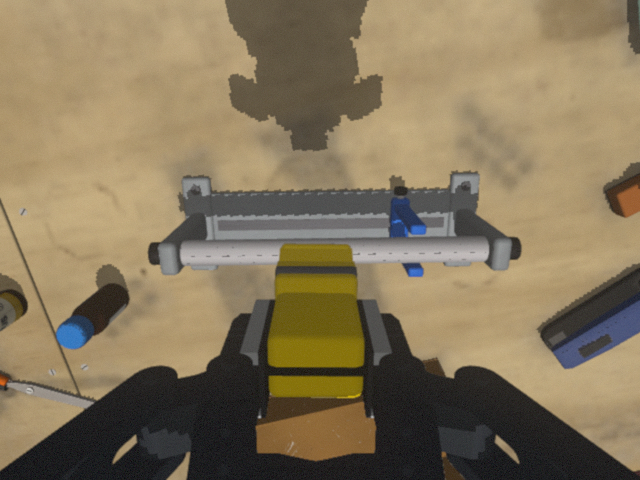

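Now the whole rail is visible from (182,253) to (489,249), with the stop's prongs at (410,228) and (413,270) and the clip held square at column 316. Next I'll measure the rail line and the stop face.

```bash
python3 - <<'E'
from h import *
s,p=wshot(); im=p['image']; 
g=cv2.cvtColor(im,cv2.COLOR_RGB2GRAY)
for c in (150,165,175,185,200,250,450,480,490,500): print(c,[tuple(im[r,c]) and int(g[r,c]) for r in range(228,280,2)])
hsv=cv2.cvtColor(im,cv2.COLOR_RGB2HSV).astype(int)
print('row250 V',hsv[252,150:215,2].tolist()); print(hsv[248,465:530,2].tolist())
b=im.astype(int);bl=(b[...,2]-b[...,0]>60)
n,l,stt,c=cv2.connectedComponentsWithStats(bl.astype(np.uint8))
for i in range(1,n):
    if stt[i,4]>30: print(stt[i],c[i])
E
```

```text
150 [166, 170, 167, 167, 169, 165, 165, 159, 113, 77, 60, 47, 52, 54, 64, 84, 110, 153, 164, 162, 165, 167, 164, 158, 162, 158]
165 [165, 165, 167, 161, 160, 114, 69, 88, 112, 124, 141, 140, 143, 139, 140, 138, 138, 138, 137, 140, 140, 136, 124, 160, 162, 158]
175 [135, 72, 69, 67, 66, 70, 66, 72, 87, 107, 115, 117, 118, 122, 123, 128, 129, 128, 131, 132, 133, 138, 127, 159, 162, 156]
185 [62, 69, 69, 62, 69, 67, 91, 118, 133, 148, 163, 171, 175, 179, 182, 181, 177, 161, 126, 154, 165, 162, 164, 161, 159, 157]
200 [57, 63, 63, 65, 58, 68, 98, 119, 135, 152, 163, 170, 173, 178, 183, 185, 173, 158, 139, 150, 140, 157, 158, 158, 156, 156]
250 [111, 148, 149, 150, 145, 109, 103, 125, 136, 155, 169, 174, 179, 182, 186, 180, 172, 147, 137, 135, 132, 128, 126, 122, 119, 123]
450 [142, 145, 147, 132, 89, 107, 122, 133, 152, 161, 171, 181, 188, 182, 185, 170, 151, 153, 141, 162, 160, 161, 166, 165, 168, 165]
480 [63, 65, 64, 75, 97, 104, 126, 133, 153, 162, 171, 185, 186, 189, 176, 164, 154, 160, 161, 165, 167, 168, 171, 171, 172, 166]
490 [67, 64, 69, 64, 63, 68, 66, 54, 63, 69, 68, 67, 62, 
[... 322 characters left out ...]
9, 94, 76, 69, 79, 125, 168, 180, 178, 178, 178, 177, 177, 177, 177, 175, 179, 176, 178, 178, 176, 178, 178, 178, 177, 178, 175, 180, 178, 178, 178, 176, 178, 181, 178, 181, 177, 178, 178]
[177, 176, 175, 174, 174, 172, 178, 175, 175, 177, 176, 174, 176, 176, 172, 176, 176, 175, 177, 171, 173, 177, 177, 159, 110, 69, 63, 74, 86, 101, 118, 129, 132, 141, 147, 150, 147, 144, 143, 141, 140, 139, 137, 133, 129, 115, 81, 64, 60, 55, 53, 59, 56, 51, 50, 58, 110, 167, 181, 179, 177, 181, 180, 180, 178]
[391 212  18  24 208] [399.04807692 226.04807692]
[411 223  16  10 147] [418.25170068 227.52380952]
[409 266  15   9 126] [415.73809524 269.98412698]
[ 58 322  30  26 602] [ 72.50498339 334.45016611]
```

```bash
python3 - <<'E'
from h import *
im=cv2.imread('pics/w3.png'); cv2.imwrite('pics/w3c.png',np.vstack([cv2.resize(im[215:290,140:270],None,fx=4,fy=4,interpolation=2),cv2.resize(im[215:290,380:510],None,fx=4,fy=4,interpolation=2)]))
E
```

```text
(no output)
```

View pics/w3c.png

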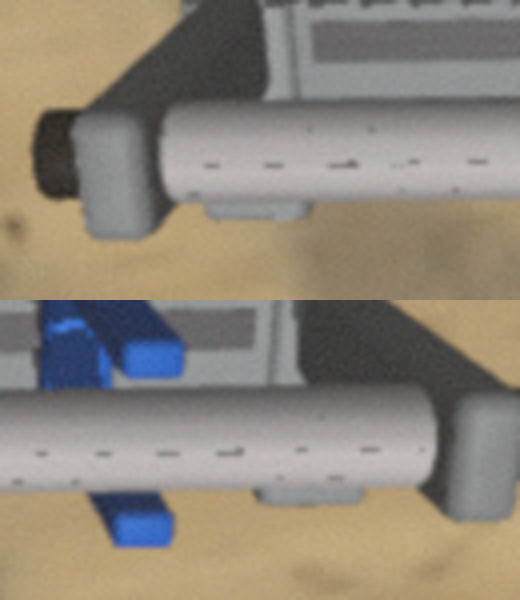

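```bash
python3 - <<'E'
from h import *
s,p=wshot(); st(s)
A,B=(180.7,252.0),(489.0,249.3)
for h in(.073,.08,.087):
    q=onplane(p,[A,B],h); d=q[1]-q[0]; print(h,np.round(q,4).tolist(),'len',np.linalg.norm(d),'mid',q.mean(0),'yaw',np.degrees(np.arctan2(-d[0],d[1])))
q=onplane(p,[(200,240.),(200,264.2),(480,236.8),(480,262.)],.08);print('width',np.linalg.norm(q[0]-q[1]),np.linalg.norm(q[2]-q[3]))
g=onplane(p,[(418.7,230),(415.7,272.2),(411.5,230),(409,272.3)],.088);d=g[0]-g[1];print('prongs',np.round(g,4).tolist(),np.linalg.norm(d[:2]),'yaw',np.degrees(np.arctan2(-d[1],-d[0])),'mid',g[:2].mean(0),'face',g[2:].mean(0))
w,x,y,z=s['orientation'];M=R.from_quat([x,y,z,w]).as_matrix();print('tooly yaw',np.degrees(np.arctan2(-M[0,1],M[1,1])),'tilt',M[:,2])
# clip top at tcp+~.023
c=onplane(p,[(267,370),(364,370)],s['tool_pos'][2]+.023);print('clip slot',c,np.round((c-s['tool_pos'])@M,4))
E
```

```text
t 7.55 pos [5.691e-01 2.000e-04 2.594e-01] q [ 0.     0.089  0.996 -0.   ] F [-0.2  1.1 -0.6] gap 0.338
0.073 [[0.5861, -0.1112, 0.073], [0.6274, 0.1285, 0.073]] len 0.2432289002708506 mid [0.60676808 0.00865731 0.073     ] yaw -9.767921314381896
0.08 [[0.5841, -0.1085, 0.08], [0.6244, 0.126, 0.08]] len 0.23792032716959544 mid [0.60426512 0.00877806 0.08      ] yaw -9.767921314381901
0.087 [[0.582, -0.1057, 0.087], [0.6215, 0.1235, 0.087]] len 0.23261175406834034 mid [0.60176216 0.00889881 0.087     ] yaw -9.767921314381907
width 0.019922651538022407 0.02072840826741655
prongs [[0.5965, 0.0728, 0.088], [0.6297, 0.067, 0.088], [0.5956, 0.0676, 0.088], [0.6289, 0.0619, 0.088]] 0.03369265641589431 yaw -10.013021533822005 mid [0.61312149 0.06989248 0.088     ] face [0.61222798 0.06474538 0.088     ]
tooly yaw -10.262459570608803 tilt [ 1.86972576e-04 -3.92429553e-05 -9.99999982e-01]
clip slot [[ 0.56579205 -0.01405879  0.28243848]
 [ 0.57100594  0.01464598  0.28243848]] [[ 0.0007 -0.0146 -0.023 ]
 [ 0.0007  0.0146 -0.023 ]]
```

Call:
step_arm(
  motion=[
    [[0.89, 0.46, 0], [0, 0, 0.006], 255],
    [[0.89, 0.46, 0], [0, 0, 0], 255],
    [[0.89, 0.46, 0], [0, 0, 0], 255],
    [[0.88, 0.47, 0], [0, 0, 0], 255],
    [[0, 0, -2], [0, 0, 0], 255],
    [[0, 0, -2.5], [0, 0, 0], 255],
    [[0, 0, -2.5], [0, 0, 0], 255],
    [[0, 0, -2], [0, 0, 0], 255],
    [[0, 0, -1], [0, 0, 0], 255],
    [[0, 0, 0], [0, 0, 0], 255],
  ],
)

```text
time: 8.43
tool_pos: [0.6041, 0.0199, 0.1563]
orientation: [-0.002, 0.086, 0.996, -0.0]
force: [-0.1, -0.5, -1.1]
finger_gap: 0.343
```

Call:
step_arm(
  motion=[
    [[0, 0, -0.7], [0, 0, 0], 255],
    [[0, 0, -0.7], [0, 0, 0], 255],
    [[0, 0, -0.4], [0, 0, 0], 255],
    [[0, 0, 0], [0, 0, 0], 255],
    [[0, 0, 0], [0, 0, 0], 255],
    [[0, 0, 0], [0, 0, 0], 255],
  ],
)

```text
time: 8.93
tool_pos: [0.6051, 0.0195, 0.1419]
orientation: [0.0, 0.086, 0.996, 0.0]
force: [0.2, 0.4, 0.0]
finger_gap: 0.34
```

```bash
python3 - <<'E'
from h import *
s,p=wshot('w4.png'); st(s)
a=p['image']; p2=shot('side'); 
for q in('clip','gate_face'): print(q,[(round(r['p'],2),np.round(r['centre'],4).tolist()) for r in robot.spot_point(q,p)[:2]],[(round(r['p'],2),np.round(r['centre'],4).tolist()) for r in robot.spot_point(q,p2)[:1]])
o=cv2.resize(a[150:480,80:600],(780,495)); cv2.imwrite('pics/w4c.png',cv2.cvtColor(o,cv2.COLOR_RGB2BGR))
E
```

```text
t 8.93 pos [0.6051 0.0195 0.1419] q [0.    0.086 0.996 0.   ] F [0.2 0.4 0. ] gap 0.34
clip [(0.66, [0.6041, 0.0213, 0.1105])] [(0.75, [0.7032, 0.3444, -0.0])]
gate_face [] [(0.6, [0.6134, 0.0612, 0.0785])]
```

View pics/w4c.png

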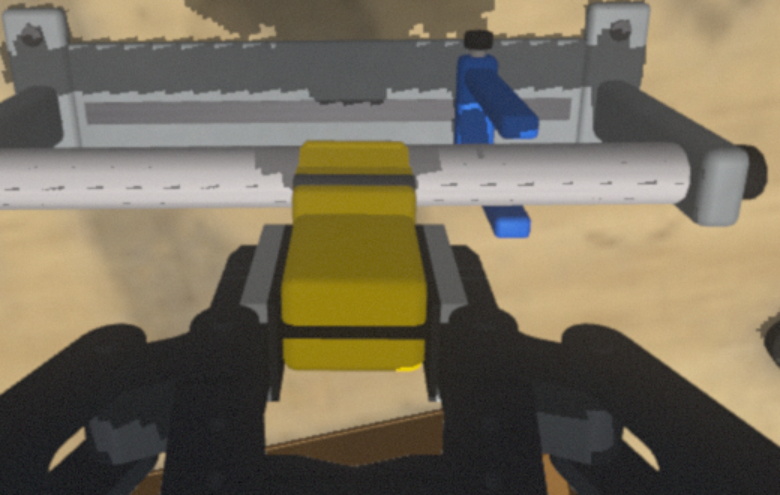

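```bash
python3 - <<'E'
from h import *
s,p=wshot(); st(s)
g=cv2.cvtColor(p['image'],cv2.COLOR_RGB2GRAY).astype(float); g=cv2.GaussianBlur(g,(3,3),0)
w,x,y,z=s['orientation'];M=R.from_quat([x,y,z,w]).as_matrix()
for c in(105,150,200,400,470,500):
    d=np.diff(g[235:300,c]); print(c,[(235+i,round(v)) for i,v in enumerate(d) if abs(v)>8])
for h in(.08,.085,.088):
    for n,uv in(('L',[(147,250),(147,288.7)]),('R',[(453,246.7),(453,286.7)])):
        q=onplane(p,uv,h); t=(q-s['tool_pos'])@M; print(h,n,np.round(t[:,:2]*1000,1).tolist(),'mid',np.round(t[:,:2].mean(0)*1000,1))
q=onplane(p,[(80+518/1.5,150+125/1.5),(80+511/1.5,150+228/1.5)],.088); print('prongs',np.round(q,4).tolist(),np.round((q-s['tool_pos'])@M*1000,1).tolist())
q=onplane(p,[(80+284/1.5,150+331/1.5),(80+425/1.5,150+331/1.5)],s['tool_pos'][2]+.023);print('slot',np.round((q-s['tool_pos'])@M*1000,1).tolist())
E
```

```text
t 9.23 pos [0.605  0.0195 0.1415] q [0.    0.086 0.996 0.   ] F [ 1.4  0.5 -0.5] gap 0.344
105 [(248, 10), (249, 9), (251, 9), (252, 9), (286, -9), (287, -9), (290, 10)]
150 [(247, -18), (248, -22), (249, -9), (286, -9), (287, -9), (288, -9)]
200 [(246, -13), (247, -26), (248, -18), (275, 10), (285, -10), (286, -10), (287, -9)]
400 [(246, 10), (255, 13), (256, 15), (257, 10), (272, -12), (273, -9), (274, 13), (275, 15), (285, -8), (286, -9)]
470 [(244, -21), (245, -27), (246, -14)]
500 [(245, 10), (281, -13), (282, -14)]
0.08 L [[9.2, -81.2], [-11.1, -83.6]] mid [ -0.9 -82.4]
0.08 R [[10.8, 66.0], [-10.1, 68.0]] mid [ 0.3 67. ]
0.085 L [[11.0, -79.1], [-8.8, -81.5]] mid [  1.1 -80.3]
0.085 R [[12.5, 64.3], [-7.9, 66.3]] mid [ 2.3 65.3]
0.088 L [[12.0, -77.8], [-7.5, -80.2]] mid [  2.3 -79. ]
0.088 R [[13.6, 63.3], [-6.5, 65.3]] mid [ 3.5 64.3]
prongs [[0.5938, 0.0722, 0.088], [0.6279, 0.0667, 0.088]] [[20.0, 50.1, 53.5], [-14.5, 50.5, 53.5]]
slot [[0.5, -13.9, -23.0], [0.5, 14.4, -23.0]]
```

Call:
step_arm(
  motion=[
    [[-0.18, -0.12, 0], [0, 0, 0.008], 255],
    [[0, 0, -0.1], [0, 0, 0], 255],
    [[0, 0, -0.1], [0, 0, 0], 255],
    [[0, 0, -0.1], [0, 0, 0], 255],
    [[0, 0, -0.1], [0, 0, 0], 255],
    [[0, 0, -0.1], [0, 0, 0], 255],
    [[0, 0, 0], [0, 0, 0], 255],
    [[0, 0, 0], [0, 0, 0], 255],
  ],
)

```text
time: 9.95
tool_pos: [0.603, 0.0183, 0.1362]
orientation: [-0.0, 0.082, 0.997, -0.0]
force: [0.5, 0.2, -0.9]
finger_gap: 0.342
```

Call:
step_arm(
  motion=[
    [[0, 0, -0.1], [0, 0, 0], 255],
    [[0, 0, -0.1], [0, 0, 0], 255],
    [[0, 0, 0], [0, 0, 0], 255],
  ],
)

```text
time: 10.2
tool_pos: [0.603, 0.0183, 0.134]
orientation: [-0.0, 0.082, 0.997, -0.0]
force: [0.2, 0.5, -0.3]
finger_gap: 0.345
```

Call:
step_arm(
  motion=[
    [[0, 0, -0.1], [0, 0, 0], 255],
    [[0, 0, -0.1], [0, 0, 0], 255],
    [[0, 0, 0], [0, 0, 0], 255],
  ],
)

```text
time: 10.45
tool_pos: [0.6029, 0.0183, 0.132]
orientation: [-0.0, 0.082, 0.997, -0.0]
force: [-0.8, -0.4, -0.6]
finger_gap: 0.343
```

Call:
step_arm(
  motion=[
    [[0, 0, -0.1], [0, 0, 0], 255],
    [[0, 0, -0.1], [0, 0, 0], 255],
    [[0, 0, 0], [0, 0, 0], 255],
  ],
)

```text
time: 10.7
tool_pos: [0.603, 0.0183, 0.13]
orientation: [-0.0, 0.082, 0.997, -0.0]
force: [0.7, 0.2, -0.8]
finger_gap: 0.342
```

Call:
step_arm(
  motion=[
    [[0, 0, -0.1], [0, 0, 0], 255],
    [[0, 0, -0.1], [0, 0, 0], 255],
    [[0, 0, 0], [0, 0, 0], 255],
  ],
)

```text
time: 10.95
tool_pos: [0.6035, 0.0182, 0.1287]
orientation: [0.001, 0.082, 0.997, -0.0]
force: [1.1, -0.4, 1.7]
finger_gap: 0.342
```

Call:
step_arm(
  motion=[
    [[0, 0, -0.1], [0, 0, 0], 255],
    [[0, 0, -0.1], [0, 0, 0], 255],
    [[0, 0, 0], [0, 0, 0], 255],
  ],
)

```text
time: 11.2
tool_pos: [0.6039, 0.0183, 0.128]
orientation: [0.001, 0.082, 0.997, 0.0]
force: [-1.5, -0.6, 7.4]
finger_gap: 0.342
```

Call:
step_arm(
  motion=[
    [[0, 0, -0.1], [0, 0, 0], 255],
    [[0, 0, -0.1], [0, 0, 0], 255],
    [[0, 0, 0], [0, 0, 0], 255],
  ],
)

```text
time: 11.45
tool_pos: [0.604, 0.0184, 0.1263]
orientation: [0.002, 0.082, 0.997, 0.0]
force: [0.1, -0.4, 8.5]
finger_gap: 0.342
```

Call:
step_arm(
  motion=[
    [[0.08, 0, -0.1], [0, 0, 0], 255],
    [[0, 0, -0.1], [0, 0, 0], 255],
    [[0, 0, 0], [0, 0, 0], 255],
  ],
)

```text
time: 11.7
tool_pos: [0.6042, 0.0185, 0.1235]
orientation: [0.001, 0.082, 0.997, 0.0]
force: [-1.2, 0.3, 4.9]
finger_gap: 0.344
```

Call:
step_arm(
  motion=[
    [[0, 0, -0.1], [0, 0, 0], 255],
    [[0, 0, -0.1], [0, 0, 0], 255],
    [[0, 0, 0], [0, 0, 0], 255],
  ],
)

```text
time: 11.95
tool_pos: [0.6039, 0.0184, 0.1206]
orientation: [0.0, 0.082, 0.997, 0.0]
force: [-0.7, 0.4, 2.7]
finger_gap: 0.34
```

Call:
step_arm(
  motion=[
    [[0, 0, -0.1], [0, 0, 0], 255],
    [[0, 0, -0.1], [0, 0, 0], 255],
    [[0, 0, 0], [0, 0, 0], 255],
  ],
)

```text
time: 12.2
tool_pos: [0.6036, 0.0183, 0.1175]
orientation: [-0.001, 0.082, 0.997, -0.0]
force: [0.3, -0.0, -1.1]
finger_gap: 0.345
```

Call:
step_arm(
  motion=[
    [[0, 0, -0.1], [0, 0, 0], 255],
    [[0, 0, -0.1], [0, 0, 0], 255],
    [[0, 0, 0], [0, 0, 0], 255],
  ],
)

```text
time: 12.45
tool_pos: [0.6035, 0.0182, 0.1154]
orientation: [-0.001, 0.082, 0.997, -0.0]
force: [0.3, -0.1, -4.1]
finger_gap: 0.346
```

Call:
step_arm(
  motion=[
    [[0, 0, -0.1], [0, 0, 0], 255],
    [[0, 0, 0], [0, 0, 0], 255],
  ],
)

```text
time: 12.62
tool_pos: [0.6035, 0.0182, 0.1146]
orientation: [-0.001, 0.082, 0.997, -0.0]
force: [0.5, -0.8, -5.0]
finger_gap: 0.343
```

Call:
step_arm(
  motion=[
    [[0, 0, -0.1], [0, 0, 0], 255],
    [[0, 0, 0], [0, 0, 0], 255],
  ],
)

```text
time: 12.78
tool_pos: [0.6036, 0.0182, 0.1139]
orientation: [-0.0, 0.082, 0.997, -0.0]
force: [1.3, 0.8, -4.8]
finger_gap: 0.342
```

Call:
step_arm(
  motion=[
    [[0, 0, -0.1], [0, 0, 0], 255],
    [[0, 0, 0], [0, 0, 0], 255],
  ],
)

```text
time: 12.95
tool_pos: [0.6037, 0.0183, 0.113]
orientation: [-0.0, 0.082, 0.997, -0.0]
force: [0.5, 0.0, -4.6]
finger_gap: 0.346
```

Call:
step_arm(
  motion=[
    [[0, 0, -0.1], [0, 0, 0], 255],
    [[0, 0, 0], [0, 0, 0], 255],
  ],
)

```text
time: 13.12
tool_pos: [0.6038, 0.0183, 0.1128]
orientation: [0.0, 0.082, 0.997, 0.0]
force: [-2.3, -0.2, 0.4]
finger_gap: 0.342
```

Call:
step_arm(
  motion=[
    [[0, 0, -0.05], [0, 0, 0], 255],
    [[0, 0, 0], [0, 0, 0], 255],
  ],
)

```text
time: 13.28
tool_pos: [0.6039, 0.0183, 0.1127]
orientation: [0.0, 0.082, 0.997, 0.0]
force: [-3.2, -0.1, 4.7]
finger_gap: 0.343
```

Call:
step_arm(
  motion=[
    [[0, 0, -0.08], [0, 0, 0], 255],
    [[0, 0, 0], [0, 0, 0], 255],
    [[0, 0, 0], [0, 0, 0], 255],
  ],
)

```text
time: 13.53
tool_pos: [0.604, 0.0183, 0.1127]
orientation: [0.001, 0.082, 0.997, 0.0]
force: [-4.8, 0.4, 9.0]
finger_gap: 0.344
```

```bash
python3 - <<'E'
from h import *
s,p=wshot(); st(s)
p2=shot('scene');p3=shot('side')
for n,P in(('w',p),('sc',p2),('si',p3)):
  for q in('clip','clip_grip','gate_face','clip_jaw_a'): print(n,q,[(round(r['p'],2),np.round(r['centre'],4).tolist()) for r in robot.spot_point(q,P)[:1]])
a=p['image'];o=np.zeros((590,800,3),np.uint8)
o[:330,:520]=a[150:480,80:600]; o[330:590,:400]=cv2.resize(p2['image'][180:245,275:375],(400,260),interpolation=2); o[330:590,400:]=cv2.resize(p3['image'][190:255,275:375],(400,260),interpolation=2)
cv2.imwrite('pics/home.png',cv2.cvtColor(o,cv2.COLOR_RGB2BGR))
E
```

```text
t 13.53 pos [0.604  0.0183 0.1127] q [0.001 0.082 0.997 0.   ] F [-4.8  0.4  9. ] gap 0.344
w clip [(0.71, [0.603, 0.02, 0.0804])]
w clip_grip [(0.59, [0.6023, 0.0197, 0.1206])]
w gate_face []Traceback (most recent call last):
  File "<stdin>", line 5, in <module>
ValueError: it knows: bottle_blue, bottle_yellow, clip, clip_grip, date_stamp, gate, gate_face, pack, stapler, tablet_jar, ticket_stand
```

Call:
step_arm(
  motion=[
    [[-0.08, 0, -0.04], [0, 0, 0], 255],
    [[0, 0, 0], [0, 0, 0], 255],
    [[0, 0, 0], [0, 0, 0], 255],
  ],
)

```text
time: 14.08
tool_pos: [0.6039, 0.0183, 0.1127]
orientation: [0.002, 0.082, 0.997, 0.0]
force: [-3.6, -0.0, 9.5]
finger_gap: 0.34
```

```bash
python3 - <<'E'
from h import *
s,p=wshot(); st(s)
p2=shot('scene');p3=shot('side')
a=p['image'];o=np.zeros((590,800,3),np.uint8)
o[:330,:520]=a[150:480,80:600]; o[330:590,:400]=cv2.resize(p2['image'][180:245,275:375],(400,260),interpolation=2); o[330:590,400:]=cv2.resize(p3['image'][190:255,275:375],(400,260),interpolation=2)
cv2.imwrite('pics/home.png',cv2.cvtColor(o,cv2.COLOR_RGB2BGR))
E
```

```text
t 14.08 pos [0.6039 0.0183 0.1127] q [0.002 0.082 0.997 0.   ] F [-3.6 -0.   9.5] gap 0.34
```

View pics/home.png

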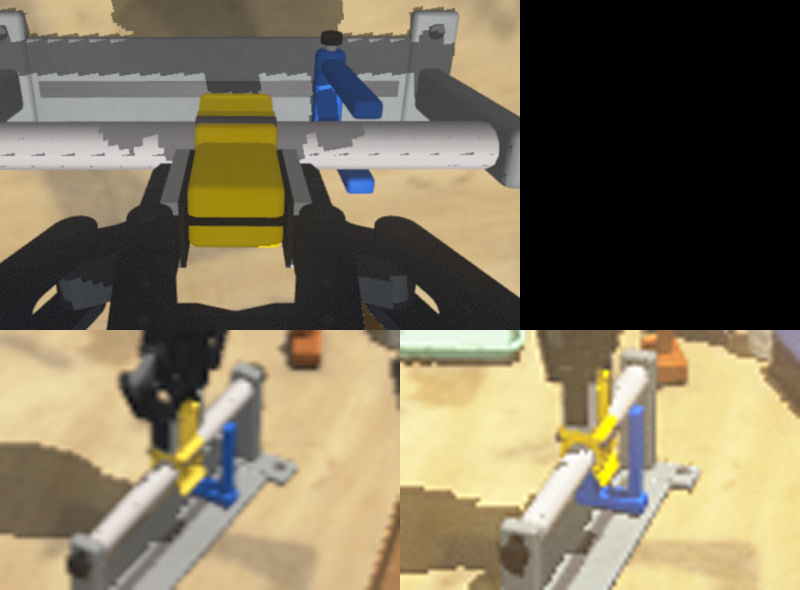

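The clip straddles the tube and is seated: force rose with z pinned at 0.1127. It is square to the rail, with about 29 mm free to the stop. I'll relieve the downward push and slide it.

Call:
step_arm(
  motion=[
    [[0, 0, 0.12], [0, 0, 0], 255],
    [[0.016, 0.1, 0], [0, 0, 0], 255],
    [[0.033, 0.2, 0], [0, 0, 0], 255],
    [[0.033, 0.2, 0], [0, 0, 0], 255],
    [[0.033, 0.2, 0], [0, 0, 0], 255],
    [[0, 0, 0], [0, 0, 0], 255],
  ],
)

```text
time: 14.73
tool_pos: [0.6049, 0.025, 0.1127]
orientation: [0.001, 0.082, 0.997, -0.0]
force: [-0.9, -2.2, 6.4]
finger_gap: 0.34
```

Call:
step_arm(
  motion=[
    [[0.033, 0.2, 0], [0, 0, 0], 255],
    [[0.033, 0.2, 0], [0, 0, 0], 255],
    [[0.033, 0.2, 0], [0, 0, 0], 255],
    [[0.033, 0.2, 0], [0, 0, 0], 255],
    [[0.033, 0.2, 0], [0, 0, 0], 255],
    [[0.033, 0.2, 0], [0, 0, 0], 255],
    [[0, 0, 0], [0, 0, 0], 255],
  ],
)

```text
time: 15.32
tool_pos: [0.6069, 0.0371, 0.1127]
orientation: [0.001, 0.082, 0.997, -0.0]
force: [-2.1, -1.7, 6.1]
finger_gap: 0.343
```

Call:
step_arm(
  motion=[
    [[0.033, 0.2, 0.04], [0, 0, 0], 255],
    [[0.033, 0.2, 0], [0, 0, 0], 255],
    [[0.016, 0.1, 0], [0, 0, 0], 255],
    [[0.016, 0.1, 0], [0, 0, 0], 255],
    [[0, 0, 0], [0, 0, 0], 255],
  ],
)

```text
time: 15.73
tool_pos: [0.6078, 0.0434, 0.1127]
orientation: [0.001, 0.082, 0.997, -0.0]
force: [-0.5, -1.6, 5.5]
finger_gap: 0.341
```

Call:
step_arm(
  motion=[
    [[0.016, 0.1, 0], [0, 0, 0], 255],
    [[0.016, 0.1, 0], [0, 0, 0], 255],
    [[0, 0, 0], [0, 0, 0], 255],
  ],
)

```text
time: 15.98
tool_pos: [0.6081, 0.0454, 0.1127]
orientation: [0.001, 0.082, 0.997, -0.0]
force: [-1.9, -1.8, 4.8]
finger_gap: 0.344
```

Call:
step_arm(
  motion=[
    [[0.016, 0.1, 0], [0, 0, 0], 255],
    [[0, 0, 0], [0, 0, 0], 255],
  ],
)

```text
time: 16.15
tool_pos: [0.6083, 0.0463, 0.1127]
orientation: [0.001, 0.082, 0.997, -0.0]
force: [-0.5, -2.5, 6.0]
finger_gap: 0.342
```

Call:
step_arm(
  motion=[
    [[0.016, 0.1, 0], [0, 0, 0], 255],
    [[0, 0, 0], [0, 0, 0], 255],
  ],
)

```text
time: 16.32
tool_pos: [0.6084, 0.0473, 0.1127]
orientation: [0.001, 0.082, 0.997, -0.0]
force: [-0.9, -2.1, 5.8]
finger_gap: 0.342
```

Call:
step_arm(
  motion=[
    [[0.016, 0.1, 0], [0, 0, 0], 255],
    [[0, 0, 0], [0, 0, 0], 255],
  ],
)

```text
time: 16.48
tool_pos: [0.6086, 0.0483, 0.1127]
orientation: [0.001, 0.082, 0.997, -0.0]
force: [-0.4, -1.9, 5.7]
finger_gap: 0.342
```

Call:
step_arm(
  motion=[
    [[0.016, 0.1, 0], [0, 0, 0], 255],
    [[0, 0, 0], [0, 0, 0], 255],
  ],
)

```text
time: 16.65
tool_pos: [0.6087, 0.0488, 0.1127]
orientation: [0.001, 0.082, 0.997, -0.001]
force: [-0.7, -2.9, 4.8]
finger_gap: 0.342
```

Call:
step_arm(
  motion=[
    [[0.008, 0.05, 0], [0, 0, 0], 255],
    [[0, 0, 0], [0, 0, 0], 255],
  ],
)

```text
time: 16.82
tool_pos: [0.6087, 0.0489, 0.1127]
orientation: [0.001, 0.082, 0.997, -0.001]
force: [-0.3, -4.8, 5.6]
finger_gap: 0.34
```

Call:
step_arm(
  motion=[
    [[0.016, 0.1, 0], [0, 0, 0], 255],
    [[0, 0, 0], [0, 0, 0], 255],
  ],
)

```text
time: 16.98
tool_pos: [0.6088, 0.0492, 0.1127]
orientation: [0.001, 0.082, 0.997, -0.002]
force: [-1.4, -6.6, 6.7]
finger_gap: 0.344
```

Call:
step_arm(
  motion=[
    [[0.008, 0.06, 0], [0, 0, 0], 255],
    [[0, 0, 0], [0, 0, 0], 255],
  ],
)

```text
time: 17.15
tool_pos: [0.6088, 0.0493, 0.1128]
orientation: [0.001, 0.082, 0.997, -0.002]
force: [-0.8, -8.0, 6.7]
finger_gap: 0.344
```

Call:
step_arm(
  motion=[
    [[0.02, 0.13, 0], [0, 0, 0], 255],
    [[0, 0, 0], [0, 0, 0], 255],
    [[0, 0, 0], [0, 0, 0], 255],
  ],
)

```text
time: 17.4
tool_pos: [0.6088, 0.0496, 0.1128]
orientation: [0.001, 0.083, 0.997, -0.003]
force: [-1.8, -11.8, 6.2]
finger_gap: 0.343
```

Call:
step_arm(
  motion=[
    [[0, 0, 0], [0, 0, 0], 255],
    [[0, 0, 0], [0, 0, 0], 255],
    [[0, 0, 0], [0, 0, 0], 255],
  ],
)

```text
time: 17.65
tool_pos: [0.6088, 0.0496, 0.1127]
orientation: [0.001, 0.083, 0.997, -0.003]
force: [-2.3, -11.6, 7.7]
finger_gap: 0.345
```

Call:
step_arm(
  motion=[
    [[0, 0, 0], [0, 0, 0], 255],
    [[0, 0, 0], [0, 0, 0], 255],
    [[0, 0, 0], [0, 0, 0], 255],
    [[-0.016, -0.1, 0], [0, 0, 0], 255],
    [[-0.016, -0.1, 0.08], [0, 0, 0], 255],
    [[0, 0, 0], [0, 0, 0], 255],
    [[0, 0, 0], [0, 0, 0], 255],
  ],
)

```text
time: 18.23
tool_pos: [0.6086, 0.0491, 0.1128]
orientation: [0.0, 0.082, 0.997, -0.002]
force: [-0.3, -6.8, 1.6]
finger_gap: 0.339
```

Call:
step_arm(
  motion=[
    [[-0.012, -0.07, 0], [0, 0, 0], 255],
    [[0, 0, 0], [0, 0, 0], 255],
    [[0, 0, 0], [0, 0, 0], 240],
    [[0, 0, 0], [0, 0, 0], 200],
    [[0, 0, 0], [0, 0, 0], 165],
    [[0, 0, 0], [0, 0, 0], 150],
    [[0, 0, 0], [0, 0, 0], 135],
    [[0, 0, 0], [0, 0, 0], 120],
    [[0, 0, 0], [0, 0, 0], 120],
    [[0, 0, 0], [0, 0, 0], 120],
  ],
  grip_force=20,
)

```text
time: 19.07
tool_pos: [0.6081, 0.0503, 0.1128]
orientation: [-0.0, 0.082, 0.997, 0.0]
force: [0.6, -0.3, 1.0]
finger_gap: 0.534
```

```bash
python3 - <<'E'
from h import *
s,p=wshot('w5.png'); st(s)
E
```

```text
t 19.07 pos [0.6081 0.0503 0.1128] q [-0.     0.082  0.997  0.   ] F [ 0.6 -0.3  1. ] gap 0.534
```

View pics/w5.png

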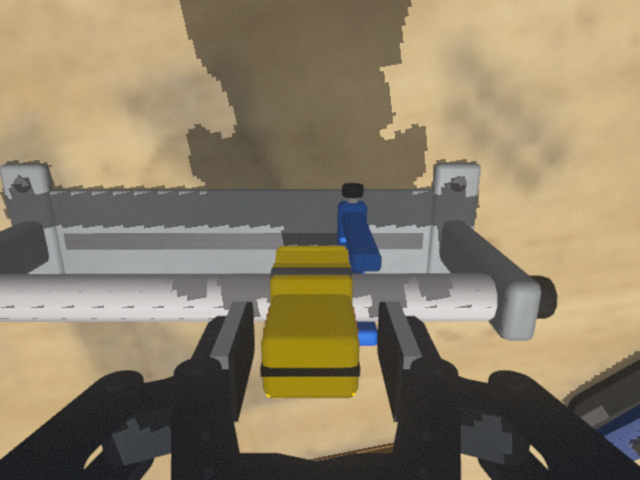

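The fingers are clear of the clip on both sides (pads at columns 245 and 385, clip 262–358), and it stands against the blue prongs. I'll retreat straight up.

Call:
step_arm(
  motion=[
    [[0, 0, 0.5], [0, 0, 0], 120],
    [[0, 0, 1.5], [0, 0, 0], 120],
    [[0, 0, 2.5], [0, 0, 0], 120],
    [[0, 0, 3], [0, 0, 0], 120],
    [[0, 0, 3], [0, 0, 0], 120],
    [[0, 0, 3], [0, 0, 0], 120],
    [[-1, 0, 2], [0, 0, 0], 120],
    [[-2, 0, 0], [0, 0, 0], 120],
    [[-2, 0, 0], [0, 0, 0], 120],
    [[0, 0, 0], [0, 0, 0], 120],
  ],
)

```text
time: 19.95
tool_pos: [0.5559, 0.0501, 0.2699]
orientation: [0.001, 0.082, 0.997, 0.0]
force: [1.8, 0.2, 0.6]
finger_gap: 0.534
```

Call:
step_arm(
  motion=[
    [[0, 0, 0], [0, 0, 0], 120],
    [[0, 0, 0], [0, 0, 0], 120],
    [[0, 0, 0], [0, 0, 0], 120],
  ],
)

```text
time: 20.2
tool_pos: [0.5588, 0.05, 0.2678]
orientation: [0.0, 0.082, 0.997, 0.0]
force: [-0.5, -0.4, -0.2]
finger_gap: 0.529
```

```bash
python3 - <<'E'
from h import *
s,p=wshot('w6.png'); st(s)
p3=shot('side')
for n,P in(('w',p),('si',p3)):
  for q in('clip','clip_grip','gate','gate_face'): print(n,q,[(round(r['p'],2),np.round(r['centre'],4).tolist()) for r in robot.spot_point(q,P)[:1]])
o=np.hstack([cv2.resize(p['image'][140:360,180:480],(480,352),interpolation=2),cv2.resize(p3['image'][190:260,285:349],(320,352),interpolation=2)])
cv2.imwrite('pics/end.png',cv2.cvtColor(o,cv2.COLOR_RGB2BGR))
E
```

```text
t 20.20 pos [0.5588 0.05   0.2678] q [0.    0.082 0.997 0.   ] F [-0.5 -0.4 -0.2] gap 0.529
w clip [(0.63, [0.6066, 0.0489, 0.0819])]
w clip_grip [(0.78, [0.6058, 0.0496, 0.1194])]
w gate [(0.86, [0.6125, 0.0718, -0.0024])]
w gate_face [(0.85, [0.6093, 0.0668, 0.0809])]
si clip [(0.7, [0.6055, 0.0422, 0.088])]
si clip_grip [(0.53, [0.6066, 0.0459, 0.1202])]
si gate [(0.67, [0.6111, 0.0656, 0.0004])]
si gate_face [(0.62, [0.6132, 0.0623, 0.0777])]
```

View pics/end.png

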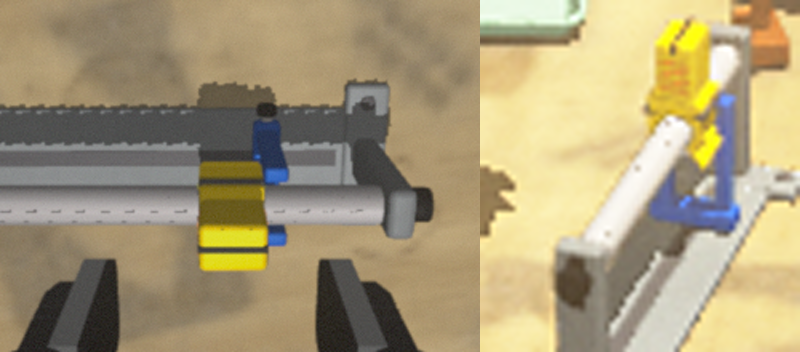

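```bash
python3 -c "
from station import robot
print(robot.sign_off(), robot.read_state()['time'])"
```

```text
the job is handed in; nothing more can be done
the job is handed in; nothing more can be done
```

The ticket holder is snapped onto the rail, pushed up against the blue stop and released, and the job is handed in. It took about 20 s of the 54 s allowed.

- **Pressing on:** The jaws met the tube with the TCP (tool point) about 129 mm above the desk. They resisted with up to about 8.5 N, then snapped over and pulled down with about 5 N. The holder seated with the TCP at 112.7 mm (rail axis at about 82.5 mm), and I pressed it home with about 9.5 N. I placed it about 29 mm short of the stop.
- **Sliding to the stop:** It slid with about 2 N and touched the stop after about 31 mm. I held it there for at least 0.5 s at 11.6–11.8 N measured at the wrist. About 2 N of that was sliding friction, so the stop saw about 10 N.
- **Forces:** No end-of-call reading passed 12 N on any axis. Forces were only read at the end of each call, not in between.
- **Last pictures:** The holder is square, upright, seated and against the prongs, with the gripper well clear and the wrist force near zero.
- **Checks that disagreed:**
  - The vision networks put the holder's origin about 18 mm (wrist camera) and 20 mm (side camera) from the stop face, where 16 mm means touching. That is roughly within their 4 mm error; the contact force and the picture both say it touches.
  - My first camera estimate of the rail height, about 85–87 mm, was too high; feel corrected it.
- **Not checked:** The jaw angles can't be read directly. I judged the holder home from the force rise and the bore's height, which the wrist camera put at about 82 mm.

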